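Small tin through the recycling bin's spring flap

ROBOT

A 6-joint arm with a two-finger parallel gripper is mounted at the origin on the work surface. World frame = base frame: x ahead of the robot, y to its left, z up, the work surface at z = 0. Lengths are in mm, angles in rad, forces in N, time in s.
With the tool pointing down it reaches from about 325 to 850 mm from the base axis. Payload 15.5 kg.
Tool frame: the origin (TCP) lies on the centre line of the jaws, within the pads' length; the fingertips stand 22 mm ahead of it and the grasp point (between the pads) lies 3 mm ahead of it; z points along the fingers, y is the direction in which the jaws open and shut (so a half turn about z gives the same grasp; the last joint's range is limited). The gripper opens to 91 mm and grips with 3 to 60 N. Pads are 32 mm wide; open, the fingers measure 118 mm over their backs; the gripper's body (76 mm by 178 mm) begins 60 mm behind the grasp point.
Start: joints at [-1.385, 0.494, 1.345, -0, 1.302, -0.096], TCP at [173.204, -600.522, 235.915] pointing down, gripper open.
Joint ranges: [-2.91, 2.91], [-0.82, 2.16], [0.22, 2.67], [-1.22, 4.37], [0.12, 2.79], [-3.08, 3.08]. Speed limits (rad/s): [1.89, 1.89, 2.57, 3.01, 3.01, 3.01].

INTERFACE

Orientations are given as a unit quaternion [x, y, z, w].
In Python, from plant import robot gives the robot as it stands.
- The arm moves only by the tool jog_arm, never from a script. Its argument "plan" is a list of rows, each a list of 3 entries, a list of its own where there are three numbers: the shift along the tool's x, y, z in cm, then the turn, a rotation vector about the tool's x, y, z in degrees, then the finger opening in cm, from 0 to 9.12. A call has 1 to 12 rows; each row is the pose to reach, as a shift and turn from the pose commanded when the call began, along the tool's axes at that moment; what a row does not reach only later rows make up. A row lasts 1/12 s, in which the tool goes at most 41.7 mm and 7.16 degrees, less where a joint would pass 70% of its speed; a pose out of reach is approached as far as the arm can. A call with a gripper value outside its range is refused whole. The fingers move at their own pace and stop on an object; "force" is the grip in N (left out, the last holds). Time passes only in rows, so rows that repeat a pose let the fingers close. It gives the time, the measured TCP pose, the force and the opening at its end, in the units of the state.
- robot.get_obs(): the state, without advancing time (a new reading comes with each control period).
- robot.read_camera(name): name is "side" or "top"; returns a dict with "pixels" (480x640x3 uint8, red, green, blue), "range_z" (480x640 float32, mm along the optical axis (not along the pixel's ray), 0 where there is no reading), "K" (3x3 intrinsics, pixels), "xyz" and "rotation" of the camera in the world. Camera axes: x right, y up, looking along -z (the intrinsics and any distortion apply to the point x, -y, -z); pixel columns grow to the right and rows downward; lengths in mm; the calibration is good to about 2 mm. A picture is of the moment at which its call begins.
- robot.close_job(): hands the job in, once; it reports no verdict.
The state is a dict: "t": time; "q": joint angles; "dq": joint speeds; "effort": joint torques, N m; "eef_pos": TCP position; "eef_rot": TCP orientation; "ft_force": force on the tool from outside, world axes, zero at the start; "wrist_torque": the same for the moment, N m; "finger_gap": finger opening in mm.
Only numpy, scipy, OpenCV 4.12 (cv2) and the standard library are available. Lean on these libraries where they do the work, as an engineer would, in place of code of your own. Each camera call takes 0.05 s, during which the arm holds its last target.

TASK

Put the small empty tin on the ledge of the grey tabletop recycling bin into the bin: push the green spring flap open with one finger, and while that finger holds it open push the tin gently along the ledge with the other finger until it drops inside. Do not pinch or lift the tin and do not shove the flap open with the tin itself; then take the hand away so that the flap swings shut. Leave the salad spinner, plate, spoon and scoop where they are.

Things in the scene. Friction and masses are not known exactly. Their poses are not given: they have to be found in the camera images.
- bin: Grey flap bin fixed to the worktop, 312 long (x) x 150 wide (y) x 185 high. Origin on its underside, midway across; x from the ledge end (nearer the robot) towards the hood, z up. From x -160 to -20 a solid flat ledge, top at z 115, front end open, side rims 8 high, 136 apart. From x -20 to 144 a hollow, floor at z 4, its mouth covered by the sloped flap. Closed hood from x 86 to 152, top at z 185.
- flap (a joint): Green spring flap, 120 long x 134 wide x 4 thick, hinged at its upper far edge (across the bin at bin x 90, z 175). Shut (0 rad) it slopes down 29 degrees to the ledge's edge. Pushed down or along bin +x it swings inward (value grows; 1.1 at most, about straight down). A spring shuts it once let go: about 1 N at the lip starts it, 2 N when wide open. Nothing stands above flap or ledge.
- flap_lip (a point): Middle of the flap's free lower lip; shut it lies at bin x = -15, y = 0, z = 117. Moves with the flap.
- tin_center (a point): Centre of the small empty steel tin with a red band: upright closed cylinder, 46 diameter x 40 high, 35 to 65 g, standing on the ledge (its centre 20 above the ledge). It slides when pushed low and drops into the hollow once its centre has passed the ledge's edge.
- spinner: Salad spinner, clear bowl and white lid with crank, 252 diameter, 205 high with the crank knob; origin at the centre of its underside. Leave alone.
- plate: White round ceramic plate, 230 diameter, 22 high; origin at the centre of its underside. Leave alone.
- spoon: Olive-wood spoon lying flat, 170 long along its x. Leave alone.
- scoop: Steel measuring scoop, cup 54 diameter x 30 high with its origin under the cup's centre, handle reaching 108 to its -x. Leave alone.
There are look-alikes about, which are no part of the job. Of the things that look like the part that bears tin_center, the smaller one is meant.

How it is judged:
By the outcome, as a careful person would: the job done as asked, in the order asked, and still so for the second after the job is handed in, with the robot touching nothing.
It also fails if it takes over 35 s, if anything falls off the work surface, if the arm or the gripper's body presses on something with over 40 N, if the wrist force passes 120 N, or if a joint passes its speed limit or range.

## Working session

There is one attempt and no reset: what is moved stays moved. The work goes in short steps, Python scripts to look and compute and a tool call to move; the robot and the scene stay as the last step left them, time stands still between calls to the robot, and variables do not carry over. Pictures are saved under pics/ and viewed, and the job is handed in when it is done.

Besides the shell and the picture viewer there is one more tool, called after "Call:" as name([rows], argument=value, ...), one row to a line, values as JSON. jog_arm: Moves the arm, as the interface text tells. Its arguments: {"type":"object","properties":{"plan":{"type":"array","items":{"type":"array"}},"force":{"type":"number"}},"required":["plan"]}

```bash
ls; mkdir -p pics; cat > h.py <<'E'
import numpy as np, cv2, pickle
from plant import robot
def snap(n,tag):
    d=robot.read_camera(n); pickle.dump(d,open(f'{tag}.pkl','wb'))
    cv2.imwrite(f'pics/{tag}.png',cv2.cvtColor(d['pixels'],cv2.COLOR_RGB2BGR)); return d
def load(tag): return pickle.load(open(f'{tag}.pkl','rb'))
def cloud(d):
    K=np.array(d['K']);z=d['range_z'].astype(float);v,u=np.mgrid[:z.shape[0],:z.shape[1]]
    p=np.stack([(u-K[0,2])/K[0,0]*z,-(v-K[1,2])/K[1,1]*z,-z],-1)
    return p@np.array(d['rotation']).T+np.array(d['xyz'])
def crop(tag,u0,v0,u1,v1,s,out):
    im=cv2.imread(f'pics/{tag}.png')[v0:v1,u0:u1]
    cv2.imwrite(f'pics/{out}.png',cv2.resize(im,None,fx=s,fy=s,interpolation=cv2.INTER_CUBIC))
E
python3 - <<'E'
from h import *
for n in('top','side'):
    d=snap(n,n+'0'); print(n,{k:(v if k not in('pixels','range_z') else v.shape) for k,v in d.items()})
print(robot.get_obs())
E
```

```text
pics
top {'pixels': (480, 640, 3), 'range_z': (480, 640), 'K': array([[623.11677122,   0.        , 316.6006544 ],
       [  0.        , 623.11677122, 232.99596572],
       [  0.        ,   0.        ,   1.        ]]), 'xyz': array([ 2.23735257e+02, -1.21051167e+00,  1.78918397e+03]), 'rotation': array([-0.06272328,  0.06439534,  0.70459212, -0.70389557])}
side {'pixels': (480, 640, 3), 'range_z': (480, 640), 'K': array([[437.91253967,   0.        , 315.77921307],
       [  0.        , 437.91253967, 231.08580627],
       [  0.        ,   0.        ,   1.        ]]), 'xyz': array([231.23842181, 538.50147391, 779.80749479]), 'rotation': array([-0.0901555 ,  0.35793701,  0.9063969 , -0.20542091])}
{'t': 0.1, 'q': array([-1.38549598e+00,  4.94130984e-01,  1.34602084e+00, -1.28889867e-05,
        1.30248254e+00, -9.54585355e-02]), 'dq': array([-0.00016518, -0.00241176, -0.00119332,  0.00199662, -0.00062698,
        0.00086952]), 'effort': array([ 8.46279945e-04, -8.80243492e+01, -3.82541406e+01,  7.10062939e-02,
        4.84820420e-02, -1.97631402e-05]), 'eef_pos': array([ 173.1488061 , -600.2373424 ,  235.40806698]), 'eef_rot': array([ 9.90162603e-01,  1.39920507e-01, -2.95961590e-05, -5.20050649e-04]), 'ft_force': array([-0.43282939,  0.20938996,  0.29320441]), 'wrist_torque': array([-0.00763899, -0.0088329 , -0.00149682]), 'finger_gap': 90.73262424424264}
```

View pics/top0.png

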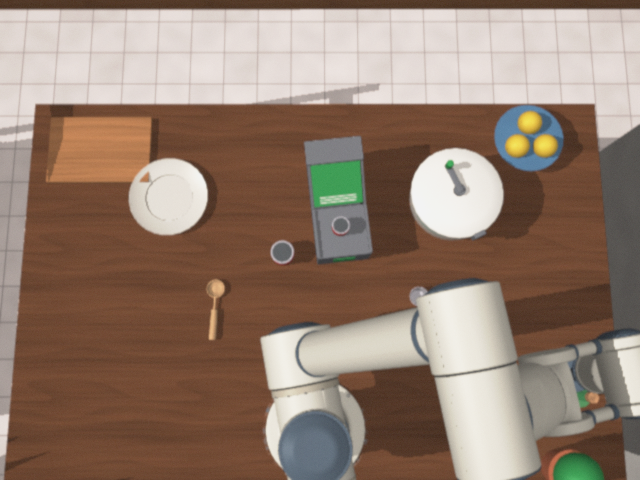

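View pics/side0.png

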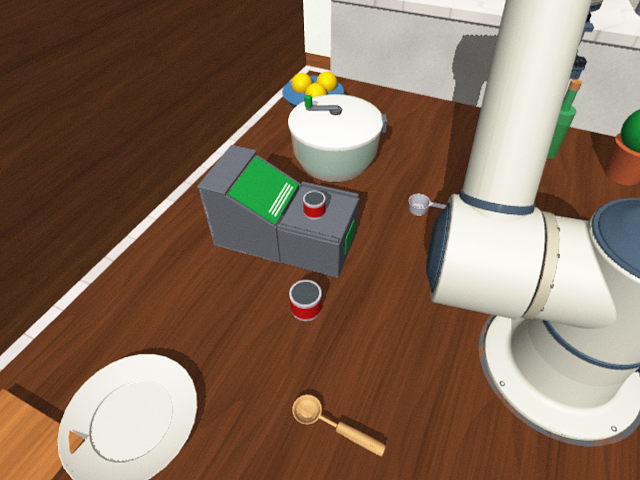

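The top view shows the bin at about (338,200) with the tin on its ledge at (340,226). The larger look-alike tin is on the table at (282,252), the spinner at (457,193) and the scoop at (418,295). Next I measure the bin.

```bash
sed -i "s/p@np.array(d\['rotation'\]).T/R.from_quat(d['rotation']).apply(p.reshape(-1,3)).reshape(p.shape)/; 1a from scipy.spatial.transform import Rotation as R" h.py
python3 - <<'E'
from h import *
crop('top0',270,120,400,280,5,'c1'); 
im=cv2.imread('pics/c1.png');print(im.shape); cv2.imwrite('pics/c1.png',cv2.resize(im,None,fx=.75,fy=.75))
crop('side0',190,130,370,280,4,'c2')
for t in('top0','side0'):
    P=cloud(load(t)); d=load(t); px=d['pixels'].astype(int)
    pts=[(340,226),(330,240),(360,240),(335,150),(336,180),(282,252),(457,230),(250,300)] if t=='top0' else [(313,196),(340,215),(225,160),(262,187),(305,292),(340,350)]
    for u,v in pts: print(t,u,v,P[v,u].round(1),px[v,u])
E
```

```text
(800, 650, 3)
top0 340 226 [539.  -67.6 160.4] [ 98 103 102]
top0 330 240 [508.2 -41.7 119.8] [131 133 136]
top0 360 240 [ 509.9 -124.1  109. ] [127 128 131]
top0 335 150 [741.5 -54.8 186.1] [129 128 131]
top0 336 180 [667.1 -58.  154.4] [ 61 157  83]
top0 282 252 [484.6  91.7  58. ] [ 97  99 100]
top0 457 230 [ 529.9 -381.2  150.2] [242 240 236]
top0 250 300 [354.5 185.    1.6] [117  78  54]
side0 313 196 [546.6 -73.8 157.8] [84 88 93]
side0 340 215 [488.3 -85.2 115.4] [122 124 133]
side0 225 160 [761.3 -70.4 186. ] [118 122 129]
side0 262 187 [665.2 -61.2 149.4] [ 33 168  68]
side0 305 292 [486.   90.7  56.7] [80 86 89]
side0 340 350 [381.9 149.8   1.8] [114  65  38]
```

View pics/c1.png

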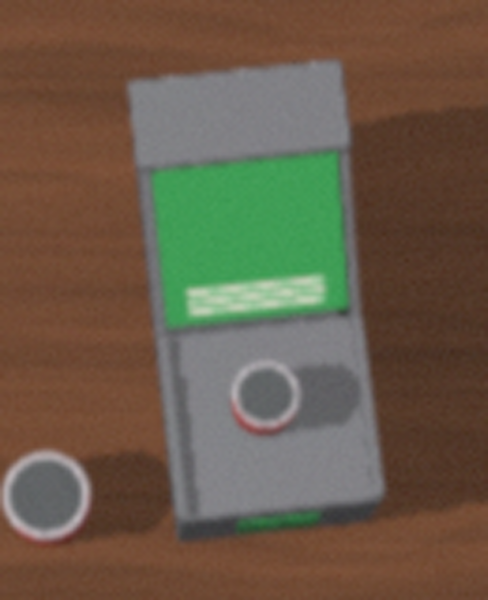

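View pics/c2.png

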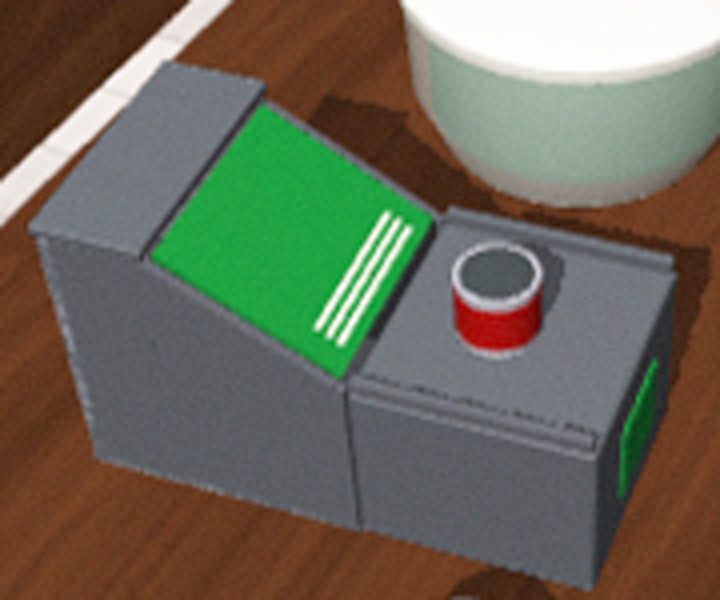

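```bash
cat >> h.py <<'E'
def ray(d,u,v,z):
    K=np.array(d['K']);c=np.array(d['xyz']);w=R.from_quat(d['rotation']).apply([(u-K[0,2])/K[0,0],-(v-K[1,2])/K[1,1],-1])
    return c+w*(z-c[2])/w[2]
E
python3 - <<'E'
from h import *
d=load('top0');P=cloud(d)
for n,u,v,z in [('hoodFL',129,82,185),('hoodFR',341,61,185),('hoodNR',350,150,185),('hoodNL',138,168,185),('ledL',178,519,123),('ledR',384,494,123),('lipL',167,329,117),('lipR',351,311,117),('tin',265,396,155)]:
    print(n,ray(d,270+u/3.75,120+v/3.75,z).round(1))
s=load('side0');Q=cloud(s)
for n,u,v,z in [('hoodFL',32,232,185),('hoodFR',168,62,185),('hoodNR',265,84,185),('hoodNL',147,258,185),('ledL',598,443,123),('ledR',676,262,123),('lipL',340,378,117),('lipR',438,217,117),('tin',497,272,155)]:
    print('s',n,ray(s,190+u/4,130+v/4,z).round(1))
for nm,D,C in(('t',d,P),('s',s,Q)):
    px=D['pixels'].astype(int)
    g=(px[...,1]>px[...,0]+40)&(px[...,1]>px[...,2]+30)
    b=(C[...,0]>430)&(C[...,0]<830)&(abs(C[...,1]+60)<110)
    for lab,m in(('hood',b&(C[...,2]>179)&(C[...,2]<193)),('green',b&g&(C[...,2]>112)),('tin',b&(C[...,0]<580)&(C[...,2]>140)&(C[...,2]<170)),('red',b&(px[...,0]>px[...,1]+60)&(C[...,2]>110))):
        X=C[m]
        if len(X)>10: print(nm,lab,len(X),cv2.minAreaRect(X[:,:2].astype(np.float32)),X.mean(0).round(1),np.median(X[:,2]))
E
```

```text
hoodFL [764.7  27.3 185. ]
hoodFR [ 780.4 -124.9  185. ]
hoodNR [ 714.  -130.4  185. ]
hoodNL [700.8  20.8 185. ]
ledL [457.3  -7.6 123. ]
ledR [ 475.3 -156.1  123. ]
lipL [5.986e+02 2.000e-01 1.170e+02]
lipR [ 612.  -134.8  117. ]
tin [541.2 -69.6 155. ]
s hoodFL [759.9  31.2 185. ]
s hoodFR [ 778.1 -123.6  185. ]
s hoodNR [ 716.2 -128.9  185. ]
s hoodNL [694.2  22.9 185. ]
s ledL [456.5 -10.  123. ]
s ledR [ 471.9 -152.6  123. ]
s lipL [6.006e+02 4.000e-01 1.170e+02]
s lipR [ 613.4 -137.1  117. ]
s tin [542.8 -72.  155. ]
t hood 1302 ((737.3029174804688, -50.99226379394531), (80.679931640625, 154.35662841796875), 5.69182014465332) [741.7 -50.2 185.8] 185.88510347505724
t green 1833 ((659.9957885742188, -60.85271453857422), (104.00727081298828, 137.08180236816406), 6.412741184234619) [664.4 -59.2 150. ] 150.7173786348667
t tin 255 ((544.1549072265625, -68.90243530273438), (46.1661376953125, 46.83820724487305), 52.7495002746582) [543.1 -68.  155.6] 155.8759381608893
s hood 1489 ((741.4160766601562, -50.05615997314453), (68.81343841552734, 157.65875244140625), 6.085971355438232) [737.8 -42.8 186.3] 186.58666774250446
s green 2415 ((658.8282470703125, -61.22210693359375), (104.12886047363281, 142.9430694580078), 6.889308929443359) [660.7 -55.5 150.3] 151.0389965659807
s tin 388 ((542.0867919921875, -67.32905578613281), (46.82758331298828, 47.776432037353516), 43.925315856933594) [539.9 -62.8 154.7] 156.7798904307968
s red 203 ((536.073974609375, -53.76976013183594), (44.21819305419922, 19.589946746826172), 24.10974884033203) [533.7 -51.4 138.4] 138.43069324126031
```

```bash
cat >> h.py <<'E'
O=np.array([622,-65.5]);YAW=np.radians(6.3)
def b2w(x,y): c,s=np.cos(YAW),np.sin(YAW); return O+[c*x-s*y,s*x+c*y]
def w2b(p): d=np.array(p[:2])-O; c,s=np.cos(YAW),np.sin(YAW); return np.array([c*d[0]+s*d[1],-s*d[0]+c*d[1],*p[2:]])
def go(x,y,z):
    o=robot.get_obs(); r=R.from_quat(o['eef_rot']); p=np.r_[b2w(x,y),z]
    X=np.array([np.sin(YAW),-np.cos(YAW),0])*-1; Y=np.array([np.cos(YAW),np.sin(YAW),0])
    Z=np.array([0,0,-1.]); X=np.cross(Y,Z); T=R.from_matrix(np.c_[X,Y,Z])
    print('t',o['t'],'tcp bin',w2b(o['eef_pos']).round(1),'F',o['ft_force'].round(2),'gap',round(o['finger_gap'],1))
    print('target',p.round(1),'shift cm',(r.inv().apply(p-o['eef_pos'])/10).round(2),'turn deg',np.degrees((r.inv()*T).as_rotvec()).round(2))
E
python3 -c "
from h import *
go(-60,4.7,310)"
```

```text
t 0.1 tcp bin [-504.8 -482.3  235.4] F [-0.43  0.21  0.29] gap 90.7
target [561.8 -67.4 310. ] shift cm [ 52.11 -40.43  -7.41] turn deg [-5.000e-02 -5.000e-02 -8.021e+01]
```

Call:
jog_arm([
  [[0,0,-4],[0,0,0],9.12],
  [[4,-3,-7.4],[0,0,-6],9.12],
  [[8,-6,-7.4],[0,0,-12],9.12],
  [[12,-9.3,-7.4],[0,0,-18],9.12],
  [[16,-12.4,-7.4],[0,0,-25],9.12],
  [[20,-15.5,-7.4],[0,0,-31],9.12],
  [[23,-17.8,-7.4],[0,0,-37],9.12],
  [[26,-20,-7.4],[0,0,-42],9.12],
  [[29,-22.5,-7.4],[0,0,-47],9.12],
  [[32,-24.8,-7.4],[0,0,-52],9.12],
  [[35,-27.2,-7.4],[0,0,-57],9.12],
  [[38,-29.5,-7.4],[0,0,-62],9.12],
])

```text
t: 1.1
eef_pos: [439.2, -234.5, 309.9]
eef_rot: [0.775, 0.632, -0.0, -0.0]
ft_force: [1.7, -0.6, 0.1]
finger_gap: 91.3
```

```bash
python3 -c "
from h import *
go(-60,4.7,310)"
```

```text
t 1.1 tcp bin [-200.2 -147.9  309.9] F [ 1.67 -0.57  0.11] gap 91.3
target [561.8 -67.4 310. ] shift cm [ 1.884e+01  8.630e+00 -1.000e-02] turn deg [-1.000e-02 -1.000e-02 -1.797e+01]
```

Call:
jog_arm([
  [[4,1.8,0],[0,0,-5],9.12],
  [[8,3.7,0],[0,0,-10],9.12],
  [[12,5.5,0],[0,0,-14],9.12],
  [[15,6.9,0],[0,0,-18],9.12],
  [[17.5,8,0],[0,0,-18],9.12],
  [[18.8,8.6,0],[0,0,-18],9.12],
  [[18.8,8.6,0],[0,0,-18],9.12],
  [[18.8,8.6,0],[0,0,-18],9.12],
])

```text
t: 1.77
eef_pos: [561.3, -70.3, 309.5]
eef_rot: [0.668, 0.744, -0.0, -0.0]
ft_force: [-0.9, 0.1, -1.1]
finger_gap: 91.0
```

```bash
python3 -c "
from h import *
snap('side','side1');crop('side1',190,30,390,280,2.4,'c3')
go(-60,4.7,160)
go(-60,4.7,141)"
```

```text
t 1.8167 tcp bin [-61.3   1.3 309.7] F [-0.22  0.74 -0.1 ] gap 91.2
target [561.8 -67.4 160. ] shift cm [ 0.35  0.14 14.97] turn deg [-0.05  0.01 -0.23]
t 1.8167 tcp bin [-61.3   1.3 309.7] F [-0.22  0.74 -0.1 ] gap 91.2
target [561.8 -67.4 141. ] shift cm [ 0.35  0.14 16.87] turn deg [-0.05  0.01 -0.23]
```

View pics/c3.png

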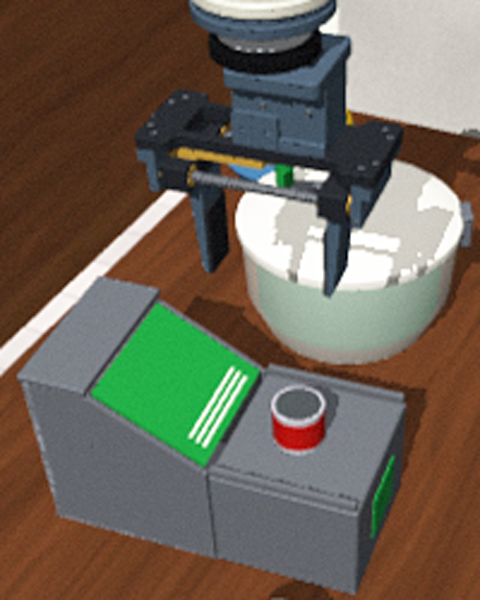

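The far finger lines up with the flap and the near finger sits behind the tin, with the jaws along the bin's axis. I lower to just above the tin and check.

Call:
jog_arm([
  [[0.3,0.1,3.5],[0,0,0],9.12],
  [[0.3,0.1,7],[0,0,0],9.12],
  [[0.3,0.1,10],[0,0,0],9.12],
  [[0.3,0.1,12],[0,0,0],9.12],
  [[0.3,0.1,12.5],[0,0,0],9.12],
  [[0.3,0.1,12.5],[0,0,0],9.12],
  [[0.3,0.1,12.5],[0,0,0],9.12],
])

```text
t: 2.4
eef_pos: [562.4, -68.1, 186.0]
eef_rot: [0.669, 0.743, 0.0, 0.0]
ft_force: [-0.6, -1.2, 1.3]
finger_gap: 91.2
```

```bash
python3 -c "
from h import *
snap('side','side2');crop('side2',210,90,370,240,4,'c4')
go(-60,4.7,141)"
```

```text
t 2.45 tcp bin [-59.1   4.  186.5] F [0.57 0.37 0.49] gap 91.3
target [561.8 -67.4 141. ] shift cm [ 0.07 -0.1   4.55] turn deg [ 0.12  0.04 -0.26]
```

View pics/c4.png

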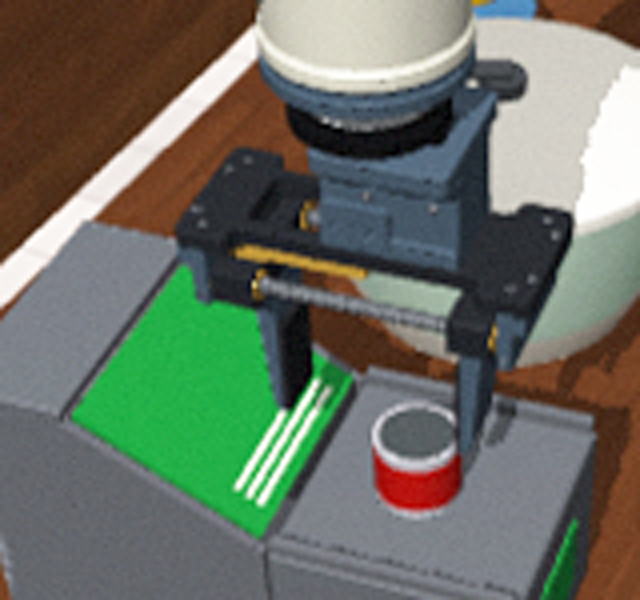

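Call:
jog_arm([
  [[0,-0.35,0],[0,0,0],9.12],
  [[0,-0.35,1],[0,0,0],9.12],
  [[0,-0.35,2],[0,0,0],9.12],
  [[0,-0.35,2.8],[0,0,0],9.12],
  [[0,-0.35,3.4],[0,0,0],9.12],
  [[0,-0.35,3.8],[0,0,0],9.12],
  [[0,-0.35,3.8],[0,0,0],9.12],
  [[0,-0.35,3.8],[0,0,0],9.12],
])

```text
t: 3.12
eef_pos: [558.7, -67.5, 146.7]
eef_rot: [0.669, 0.744, -0.0, -0.0]
ft_force: [-0.2, -0.3, 0.4]
finger_gap: 91.3
```

```bash
python3 -c "
from h import *
snap('side','side3');crop('side3',210,90,370,240,4,'c5')
go(-62.5,4.7,141)"
```

```text
t 3.1667 tcp bin [-63.    4.9 147. ] F [-0.64 -0.3   0.23] gap 91.5
target [559.4 -67.7 141. ] shift cm [-0.02  0.05  0.6 ] turn deg [ 0.   -0.   -0.21]
```

View pics/c5.png

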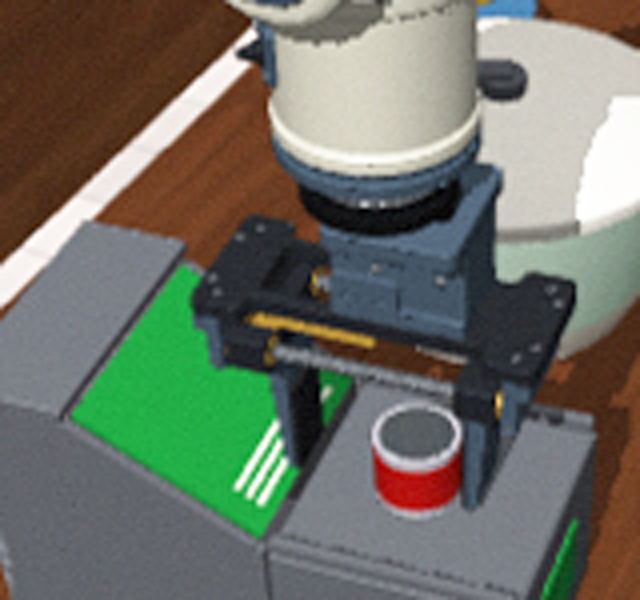

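The tin hasn't moved (top at crop 417,433). The far finger is at the lip and the near finger is behind the tin. I lower another 7 mm so the far finger presses the lip down.

Call:
jog_arm([
  [[0,0,0.2],[0,0,0],9.12],
  [[0,0,0.4],[0,0,0],9.12],
  [[0,0,0.6],[0,0,0],9.12],
  [[0,0,0.7],[0,0,0],9.12],
  [[0,0,0.7],[0,0,0],9.12],
  [[0,0,0.7],[0,0,0],9.12],
])

```text
t: 3.67
eef_pos: [558.7, -67.6, 139.9]
eef_rot: [0.669, 0.744, -0.0, -0.0]
ft_force: [-0.1, 0.0, 0.9]
finger_gap: 91.2
```

```bash
python3 -c "
from h import *
snap('side','side4');crop('side4',210,90,370,240,4,'c6')
go(-62.5,4.7,141)"
```

```text
t 3.7167 tcp bin [-63.2   4.9 139.9] F [-1.16  0.21 -0.52] gap 91.7
target [559.4 -67.7 141. ] shift cm [-0.02  0.07 -0.11] turn deg [-0.01 -0.   -0.21]
```

View pics/c6.png

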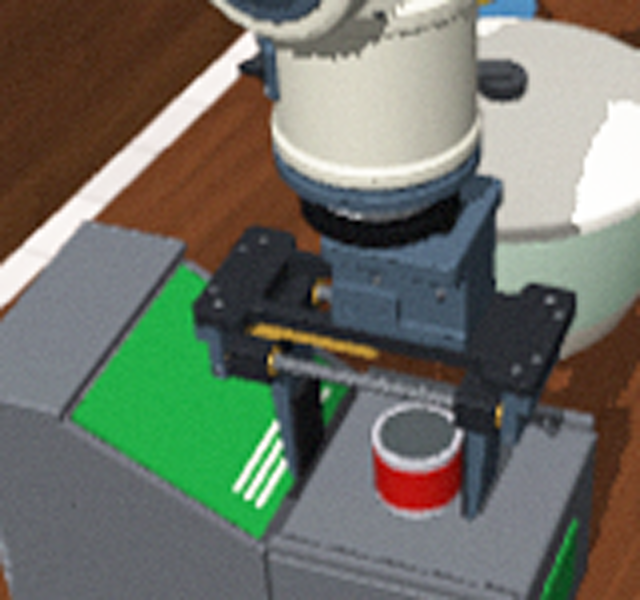

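Call:
jog_arm([
  [[0,0.2,0],[0,0,0],9.12],
  [[0,0.4,0],[0,0,0],9.12],
  [[0,0.6,0],[0,0,0],9.12],
  [[0,0.8,0],[0,0,0],9.12],
  [[0,1.0,0],[0,0,0],9.12],
  [[0,1.2,0],[0,0,0],9.12],
  [[0,1.4,0],[0,0,0],9.12],
  [[0,1.6,0],[0,0,0],9.12],
  [[0,1.8,0],[0,0,0],9.12],
  [[0,2.0,0],[0,0,0],9.12],
  [[0,2.2,0],[0,0,0],9.12],
  [[0,2.4,0],[0,0,0],9.12],
])

```text
t: 4.72
eef_pos: [582.8, -65.0, 139.9]
eef_rot: [0.669, 0.744, -0.0, -0.0]
ft_force: [-2.2, -0.3, 0.2]
finger_gap: 91.0
```

```bash
python3 -c "
from h import *
snap('side','side5');crop('side5',210,90,370,240,4,'c7')
go(-62.5,4.7,141)"
```

```text
t 4.7667 tcp bin [-38.5   4.8 139.9] F [-1.26  0.37  0.34] gap 90.9
target [559.4 -67.7 141. ] shift cm [-0.02 -2.4  -0.11] turn deg [ 0.02  0.   -0.21]
```

View pics/c7.png

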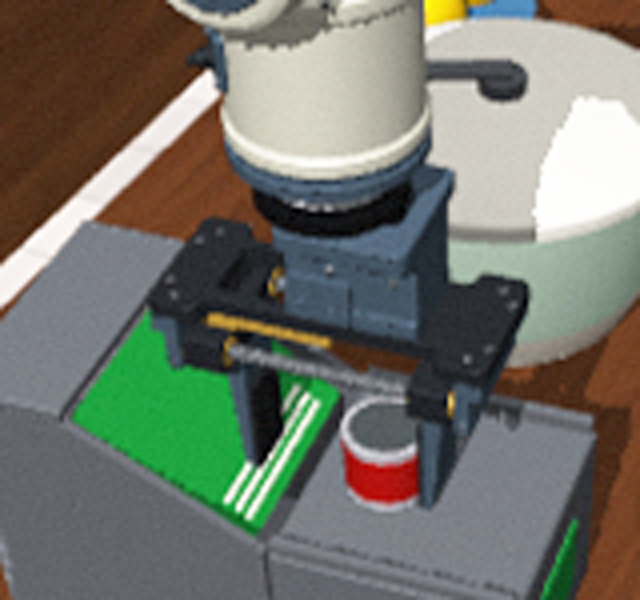

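The flap is opening ahead of the tin: a dark gap shows at the lip (crop 330,410). The tin stays upright against the near finger, about 45 mm behind the far one. I continue.

Call:
jog_arm([
  [[0,0.2,0],[0,0,0],9.12],
  [[0,0.4,0],[0,0,0],9.12],
  [[0,0.6,0],[0,0,0],9.12],
  [[0,0.8,0],[0,0,0],9.12],
  [[0,1.0,0],[0,0,0],9.12],
  [[0,1.2,0],[0,0,0],9.12],
  [[0,1.4,0],[0,0,0],9.12],
  [[0,1.6,0],[0,0,0],9.12],
  [[0,1.8,0],[0,0,0],9.12],
  [[0,2.0,0],[0,0,0],9.12],
  [[0,2.2,0],[0,0,0],9.12],
  [[0,2.4,0],[0,0,0],9.12],
])

```text
t: 5.77
eef_pos: [606.6, -62.4, 139.9]
eef_rot: [0.669, 0.744, -0.0, -0.0]
ft_force: [-2.2, 0.5, 0.7]
finger_gap: 91.2
```

```bash
python3 -c "
from h import *
snap('side','side6');crop('side6',210,90,370,240,4,'c8')
go(-62.5,4.7,141)"
```

```text
t 5.8167 tcp bin [-14.6   4.7 139.9] F [-1.63 -0.11  0.85] gap 90.7
target [559.4 -67.7 141. ] shift cm [-0.02 -4.79 -0.11] turn deg [ 0.01  0.   -0.21]
```

View pics/c8.png

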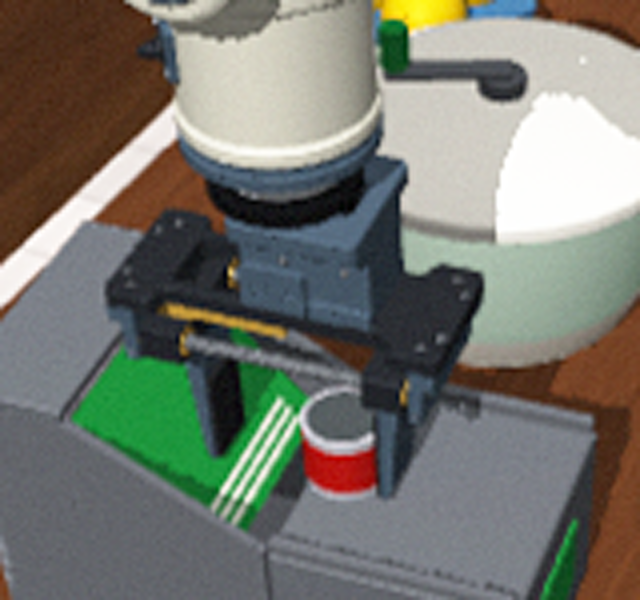

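The flap is well open at the far finger and the tin is nearing the ledge's edge. I keep pushing at the same slow rate.

Call:
jog_arm([
  [[0,0.2,0],[0,0,0],9.12],
  [[0,0.4,0],[0,0,0],9.12],
  [[0,0.6,0],[0,0,0],9.12],
  [[0,0.8,0],[0,0,0],9.12],
  [[0,1.0,0],[0,0,0],9.12],
  [[0,1.2,0],[0,0,0],9.12],
  [[0,1.4,0],[0,0,0],9.12],
  [[0,1.6,0],[0,0,0],9.12],
  [[0,1.8,0],[0,0,0],9.12],
  [[0,2.0,0],[0,0,0],9.12],
  [[0,2.2,0],[0,0,0],9.12],
  [[0,2.2,0],[0,0,0],9.12],
])

```text
t: 6.82
eef_pos: [628.7, -60.1, 139.9]
eef_rot: [0.669, 0.744, 0.0, 0.0]
ft_force: [-2.5, 1.3, 1.6]
finger_gap: 91.2
```

```bash
python3 -c "
from h import *
snap('side','side7');crop('side7',210,90,370,240,4,'c9')
go(-62.5,4.7,141)"
```

```text
t 6.8667 tcp bin [  7.2   4.6 139.9] F [-1.41  0.42 -0.27] gap 91.4
target [559.4 -67.7 141. ] shift cm [-0.02 -6.97 -0.11] turn deg [ 0.02  0.   -0.21]
```

View pics/c9.png

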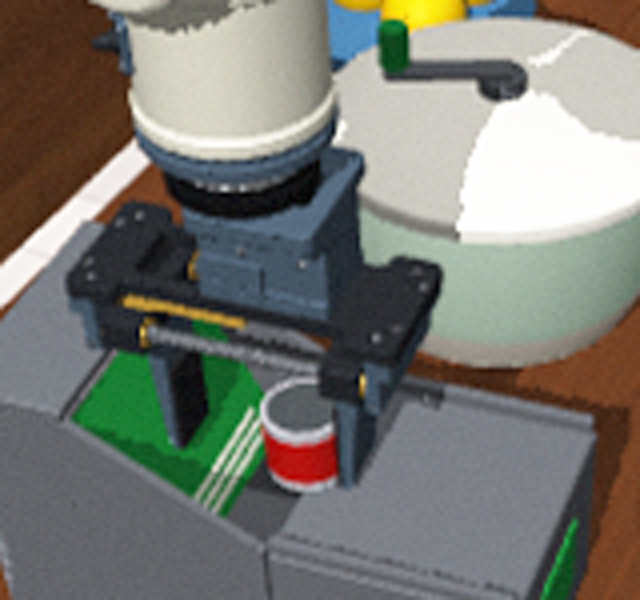

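Call:
jog_arm([
  [[0,0.2,0],[0,0,0],9.12],
  [[0,0.4,0],[0,0,0],9.12],
  [[0,0.6,0],[0,0,0],9.12],
  [[0,0.8,0],[0,0,0],9.12],
  [[0,0.9,0],[0,0,0],9.12],
  [[0,0.9,0],[0,0,0],9.12],
  [[0,0.9,0],[0,0,0],9.12],
  [[0,0.9,0],[0,0,0],9.12],
])

```text
t: 7.53
eef_pos: [637.2, -59.2, 139.9]
eef_rot: [0.669, 0.744, -0.0, -0.0]
ft_force: [-2.7, -0.1, 0.7]
finger_gap: 91.3
```

```bash
python3 -c "
from h import *
snap('side','side8');crop('side8',210,90,370,240,4,'c10')
go(-62.5,4.7,141)"
```

```text
t 7.5833 tcp bin [ 15.8   4.6 139.9] F [-3.57  0.38 -1.39] gap 91.5
target [559.4 -67.7 141. ] shift cm [-0.02 -7.83 -0.11] turn deg [-0.   -0.   -0.21]
```

View pics/c10.png

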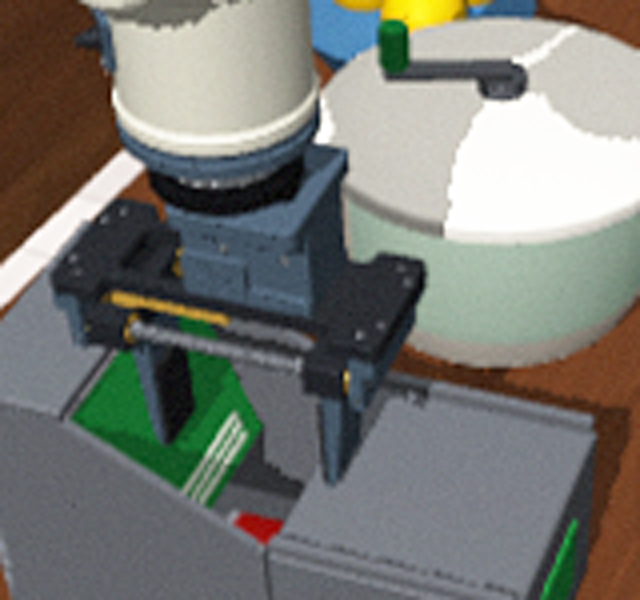

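The tin has dropped in: its red band shows inside the hollow at crop (255,525). I raise the hand straight up and let the flap follow it shut.

Call:
jog_arm([
  [[0,0,0],[0,0,0],9.12],
  [[0,0,0],[0,0,0],9.12],
  [[0,0,-0.6],[0,0,0],9.12],
  [[0,0,-1.2],[0,0,0],9.12],
  [[0,0,-1.8],[0,0,0],9.12],
  [[0,0,-2.5],[0,0,0],9.12],
  [[0,0,-3.5],[0,0,0],9.12],
  [[0,0,-4.5],[0,0,0],9.12],
  [[0,0,-6],[0,0,0],9.12],
  [[0,0,-8.5],[0,0,0],9.12],
  [[0,0,-11.5],[0,0,0],9.12],
  [[0,0,-14],[0,0,0],9.12],
])

```text
t: 8.58
eef_pos: [638.0, -59.2, 283.0]
eef_rot: [0.669, 0.744, 0.001, 0.001]
ft_force: [0.0, 0.4, -0.1]
finger_gap: 91.6
```

Call:
jog_arm([
  [[0,-3,-1],[0,0,0],9.12],
  [[0,-6,-2],[0,0,0],9.12],
  [[0,-9,-3],[0,0,0],9.12],
  [[0,-12,-4],[0,0,0],9.12],
  [[0,-14,-4],[0,0,0],9.12],
  [[0,-14,-4],[0,0,0],9.12],
  [[0,-14,-4],[0,0,0],9.12],
  [[0,-14,-4],[0,0,0],9.12],
  [[0,-14,-4],[0,0,0],9.12],
])

```text
t: 9.33
eef_pos: [499.1, -74.1, 320.2]
eef_rot: [0.668, 0.744, 0.0, 0.0]
ft_force: [1.1, 0.7, 0.9]
finger_gap: 91.1
```

```bash
python3 -c "
from h import *
snap('side','side9');snap('top','top9')
go(-62.5,4.7,300)
a=load('side0');b=load('side9')
D=b;C=cloud(D);px=D['pixels'].astype(int)
g=(px[...,1]>px[...,0]+40)&(px[...,1]>px[...,2]+30)&(C[...,2]>40)&(abs(C[...,0]-660)<80)&(abs(C[...,1]+60)<80)
A=cloud(a)
m=g&(a['range_z']>0)&(D['range_z']>0);print(m.sum(),np.median(C[m][:,2]-A[m][:,2]),np.percentile(np.abs(C[m][:,2]-A[m][:,2]),90))
"
```

```text
t 9.4333 tcp bin [-123.4    5.1  319.7] F [ 0.73 -0.22 -0.62] gap 91.1
target [559.4 -67.7 300. ] shift cm [-0.02  6.09  1.97] turn deg [-0.   -0.   -0.19]
2420 -0.0012954343003457325 2.592999184719338
```

View pics/side9.png

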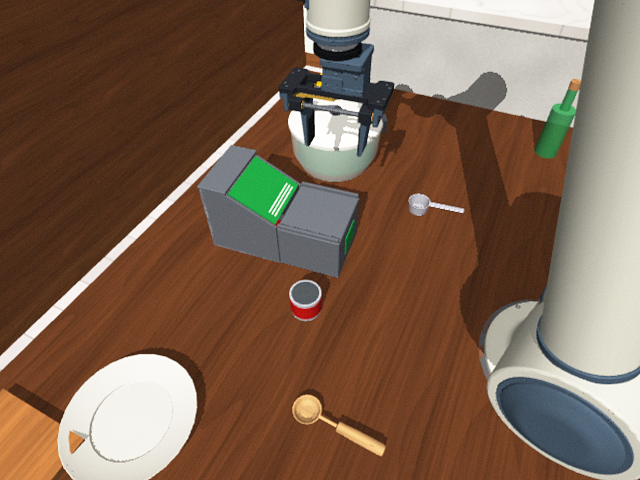

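View pics/top9.png

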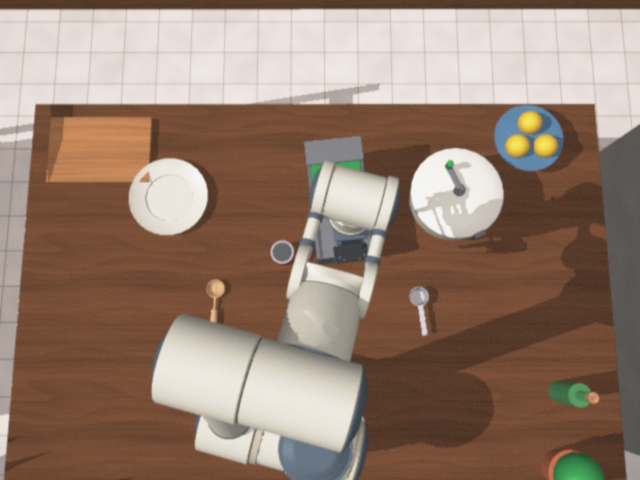

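The flap is back at its original shut pose (median height change 0.0 mm) and the ledge is empty at side (318,212). The spinner, plate, spoon, scoop and the other tin are where they started, and the hand is clear. I hand in.

```bash
python3 -c "
from h import *
print(robot.close_job())"
```

```text
the job is handed in; nothing more can be done
None
```

The small tin is inside the bin and the flap has swung shut. I handed the job in at about 9.4 s.

**What I did:** I set the jaws along the bin's axis at full opening, about 91 mm, so the 46 mm tin was never pinched. The far finger pressed the flap's lip down and kept opening it. The near finger pushed the tin slowly along the ledge, about 45 mm behind the far finger. The tin did not touch the flap in any picture up to the drop. I took no picture during the fall itself, so a brief brush against the flap then can't be ruled out. After the drop I raised the hand straight up and moved it clear.

**Last checks:**
- **Tin:** its red band was visible inside the hollow after the drop, and the ledge is now empty.
- **Flap:** it matches its first picture, with a median height change of 0.0 mm; 90% of points are within 2.6 mm.
- **Other things:** the spinner, plate, spoon, scoop and larger tin look unmoved in the pictures.
- **Forces:** the wrist force stayed within about 4 N in every reading I took.

No check failed. The flap was only slightly open when the tin began to move; it opened wide before the tin reached the edge.

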